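# Pack the squat specimen jar under the field case's cantilever tray

## Task

Lift the top tray of the grey field case by its handle and swing it fully back, stand the squat specimen jar (the low one, the only jar that fits) upright in the compartment underneath, then bring the tray back over and lower it until the case is fully shut. Do not tip the jar over.

Things in the scene. Friction and masses are not known exactly. Their poses are not given: they have to be found in the camera images.
- case: Grey field case, fixed to the bench. Origin: centre of its underside; x points the way the tray swings open (away from the robot), z up. Below: an open, empty compartment 170 (x) by 220 (y) by 62 mm high, walls and floor 5 mm (160 by 210 inside). Shut, the tray, same outline, covers it from 64 to 94 mm high, 59 mm above its floor. Arms add 12 mm at each y end.
- tray (a joint): Angle q (rad) of the tray's parallel arms: 0 shut, 1.92 fully open (stop). The tray stays level; each point moves on a 100 mm arc in the case's x-z plane, from shut: dx = 0.1*(sin(q-1.047)+0.866), dz = 0.1*(cos(q-1.047)-0.5) m; fully open 163 mm to +x, 14 mm up. 0.4 kg, damped hinges; from its top (q = 1.047) it sinks by its weight to the side it leans to and stays there.
- tray_handle (a point): Middle of the tray's black handle: a level bar 110 mm long (case y), 14 by 14 mm thick, on two 12 mm posts 40 mm either side of the middle. Shut, it is at x 0, y 0, z 135 mm in the case frame. The bar's underside is 34 mm above the tray's rim; the tray's contents lie below the rim. Pinch it from above, across the bar (fingers closing along case x), between the posts.
- jar: Squat specimen jar, amber glass, white screw cap: 54 mm diameter, only 42 mm high with its cap, about 0.12 kg. Origin: centre of its underside, z up. Stands on the bench. Bystanders in the same glass and caps: a jar as wide but 78 mm high and a slim bottle 32 mm across, 75 mm high (both too tall to fit); also a flat white dish.
There are look-alikes about, which are no part of the job. Leave any purple look-alike of the jar alone.

How it is judged:
By the outcome, as a careful person would: the job done as asked, in the order asked, and still so for the second after the job is handed in, with the robot touching nothing.
It also fails if it takes over 72 s, if anything falls off the work surface, if the arm or the gripper's body presses on something with over 40 N, if the wrist force passes 120 N, or if a joint passes its speed limit or range.

## Robot

A 6-joint arm with a two-finger parallel gripper is mounted at the origin on the work surface. World frame = base frame: x ahead of the robot, y to its left, z up, the work surface at z = 0. Lengths are in m, angles in rad, forces in N, time in s.
With the tool pointing down it reaches from about 0.375 to 0.9 m from the base axis. Payload 3.1 kg.
Tool frame: the origin (TCP) lies midway between the tips of the shut fingers; the grasp point (between the pads) lies 19 mm behind it; z points along the fingers, y is the line along which they close (so a half turn about z gives the same grasp; the last joint's range is limited). The gripper opens to 87 mm and grips with 3 to 60 N. Pads are 19 mm wide; open, the fingers measure 117 mm over their backs; the gripper's body (75 mm by 190 mm) begins 51 mm behind the grasp point.
Start: joints at [-1.484, 0.527, 1.433, -0, 1.181, -0.178], TCP at [0.164, -0.603, 0.223] pointing down, gripper open.
Joint ranges: [-3.08, 3.08], [-0.75, 2.2], [0.22, 2.44], [-1.43, 4.57], [0, 2.65], [-2.85, 2.85]. Speed limits (rad/s): [2.79, 2.79, 3.14, 3.14, 3.14, 3.14].

## Interface

Orientations are given as a unit quaternion [x, y, z, w].
In Python, from bench import monitor, get_image, ctrl gives the robot as it stands.
- The arm moves only by the shell command python3 -m jog 'ROWS' [FORCE]. ROWS is JSON, a list of rows, each a list of 7 numbers: the turn, a rotation vector about the world's x, y, z in rad, then the shift along the world's x, y, z in m, then the closure, from -1 (fully open) to 1 (shut). In form: [[rx, ry, rz, x, y, z, gripper], ...]. A call has exactly 5 rows; each row shifts and turns the commanded pose from where the row before left it; what a row does not reach is not made up. A row lasts 1/8 s, in which the tool goes at most 62.5 mm and 10.7 degrees, less where a joint would pass 70% of its speed; a pose out of reach is approached as far as the arm can. A call with a gripper value outside its range is refused whole. The fingers move at their own pace and stop on an object; FORCE is the grip in N (left out, the last holds). Time passes only in rows, so rows that do not move let the fingers close, or fill a call up. It gives the time, the measured TCP pose, the force, the opening and the grip force at its end, in the units of the state.
- monitor.sense(): the state, without advancing time (a new reading comes with each control period).
- get_image(name): name is "side" or "top"; returns a dict with "img" (400x640x3 uint8, red, green, blue), "camera_matrix" (3x3 intrinsics, pixels), "dist" ([k1, k2, p1, p2, k3] as OpenCV has them; the pictures are not rectified), "view" (4x4, takes a point from world to camera coordinates). Camera axes: x right, y up, looking along -z (the intrinsics and any distortion apply to the point x, -y, -z); pixel columns grow to the right and rows downward; lengths in m; the calibration is good to about 2 mm. A picture is of the moment at which its call begins. There is no depth.
- ctrl.job_done(): hands the job in; it is judged then, once.
The state is a dict: "t": time; "joint_pos": joint angles; "qvel": joint speeds; "joint_efforts": joint torques, N m; "tcp_pos": TCP position; "orientation": TCP orientation; "force": force on the tool from outside, world axes, zero at the start; "torque": the same for the moment, N m; "opening": opening from 0.0 (shut) to 1.0 (fully open); "finger_force": force on a finger pad.
Only numpy, scipy, OpenCV 4.12 (cv2) and the standard library are available. Lean on these libraries where they do the work, as an engineer would, in place of code of your own. Each camera call takes 0.05 s, during which the arm holds its last target. There are 200 camera calls.

## Working session

There is one attempt and no reset: what is moved stays moved. The work goes in short steps, Python scripts to look and compute and a shell command to move; the robot and the scene stay as the last step left them, time stands still between calls to the robot, and variables do not carry over. Pictures are saved under pics/ and viewed, at most 10 in all, crops included, and the job is handed in when it is done.

```bash
mkdir -p pics; cat > h.py <<'E'
import numpy as np, cv2
from bench import monitor, get_image, ctrl
def grab(name,fn):
    d=get_image(name); cv2.imwrite('pics/'+fn,d['img'][:,:,::-1]); np.savez('pics/'+name+'.npz',K=d['camera_matrix'],D=d['dist'],V=d['view']); return d
def cal(name):
    c=np.load('pics/'+name+'.npz'); return c['K'],c['D'],c['V']
def ray(name,uv):
    K,D,V=cal(name); p=cv2.undistortPoints(np.array([[uv]],float),K,D)[0,0]
    R=V[:3,:3];c=-R.T@V[:3,3]; return c,R.T@np.array([p[0],-p[1],-1])
def atz(name,uv,z):
    c,d=ray(name,uv); return (c+d*(z-c[2])/d[2]).round(4)
def proj(name,P):
    K,D,V=cal(name); P=np.atleast_2d(P).astype(float); q=(V[:3,:3]@P.T).T+V[:3,3]; q=q*[1,-1,-1]
    return cv2.projectPoints(q,np.zeros(3),np.zeros(3),K,D)[0][:,0].round(1)
E
python3 - <<'E'
from h import *
for n in('top','side'):
    grab(n,n+'0.png'); print(n,ray(n,(320,200)))
s=monitor.sense();print(s['t'],s['tcp_pos'],s['orientation'])
E
```

```text
top (array([ 0.40347281, -0.05258212,  1.10841402]), array([ 0.19069166,  0.01366324, -0.98177662]))
side (array([0.28365904, 0.89504315, 0.70583965]), array([ 0.24502771, -0.81885202, -0.51910053]))
0.1 [ 0.16353908 -0.60253416  0.22165566] [ 9.91245938e-01  1.32024599e-01  4.96268944e-05 -9.96286396e-04]
```

View pics/top0.png

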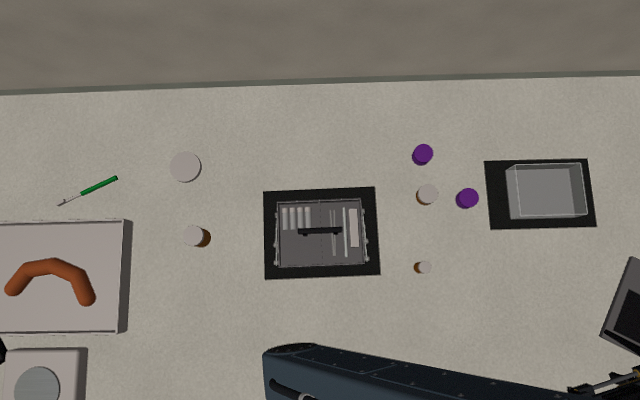

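View pics/side0.png

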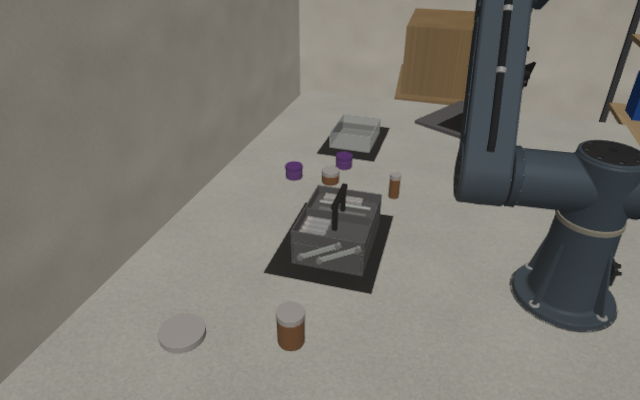

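Candidates for the jar, in top-view pixels:
- (427,195): amber, low, white cap. In the side view it is at (331,176). This is my choice.
- (197,236): tall jar.
- (422,267): slim bottle.
- (186,167): dish.
- (423,154) and (467,198): purple look-alikes.

The case handle is at (320,231). Next I'll check the choice in a close crop.

```bash
python3 - <<'E'
import cv2,numpy as np
a=cv2.imread('pics/top0.png')[140:290,255:485]; b=cv2.imread('pics/side0.png')[140:290,260:420]
a=cv2.resize(a,None,fx=3.4,fy=3.4,interpolation=2); cv2.imwrite('pics/c1.png',a)
b=cv2.resize(b,None,fx=4,fy=4,interpolation=2); cv2.imwrite('pics/c2.png',b)
E
```

```text
(no output)
```

View pics/c1.png

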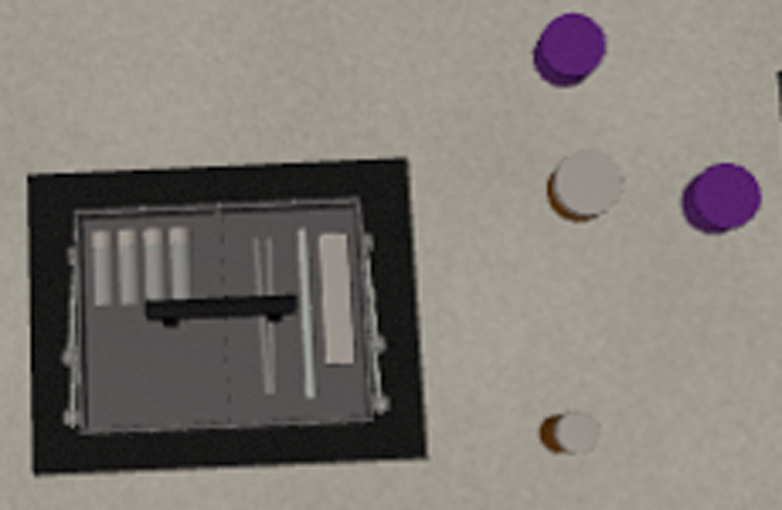

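View pics/c2.png

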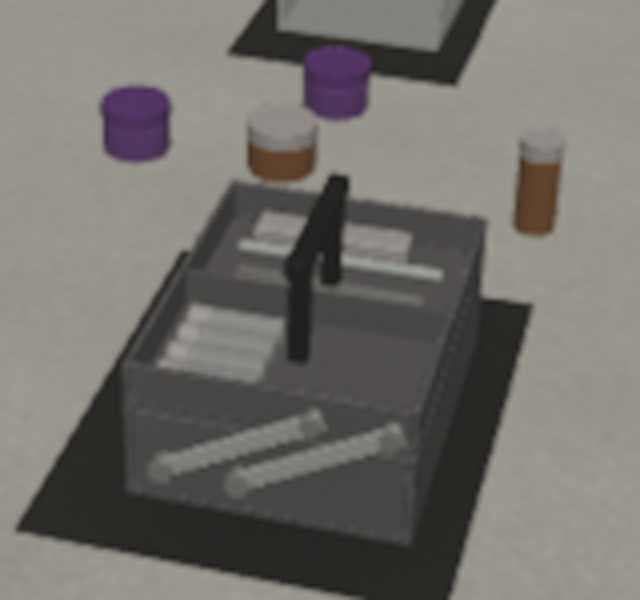

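```bash
python3 - <<'E'
from h import *
f=lambda u,v:(255+u/3.4-.35,140+v/3.4-.35)
c=np.array([atz('top',f(*p),.094) for p in[(76,211),(359,198),(373,420),(84,433)]]);print(c,c.mean(0))
e=[c[1]-c[0],c[2]-c[3]];s=[c[1]-c[2],c[0]-c[3]]
print('len',[np.linalg.norm(x) for x in e+s]);print('yaw',[np.degrees(np.arctan2(x[0],-x[1])) for x in e],[np.degrees(np.arctan2(x[1],x[0])) for x in s])
print('handle',atz('top',f(146,302),.142),atz('top',f(297,295),.142),atz('top',f(221,305),.142))
print('jar',atz('top',f(589,185),.042),'p1',atz('top',f(571,47),.042),'p2',atz('top',f(727,196),.042),'slim',atz('top',f(578,433),.075))
g=lambda u,v:(260+u/4-.4,140+v/4-.4)
print('jar side cap top centre',atz('side',g(283,120),.042),'bottom front',atz('side',g(281,178),0))
b=[atz('side',g(*p),0.0) for p in[(128,491),(411,543)]];print(b)
E
```

```text
[[ 0.5991  0.0737  0.094 ]
 [ 0.6032 -0.1433  0.094 ]
 [ 0.4346 -0.1467  0.094 ]
 [ 0.4304  0.0688  0.094 ]] [ 0.516825 -0.036875  0.094   ]
len [np.float64(0.2170387292627747), np.float64(0.21554092418842413), np.float64(0.16863427884033538), np.float64(0.16877114682314626)]
yaw [np.float64(1.0824181966084514), np.float64(1.1165281305924823)] [np.float64(1.1552743152284184), np.float64(1.6637250042915928)]
handle [0.5216 0.0175 0.142 ] [ 0.5238 -0.0914  0.142 ] [ 0.518  -0.0365  0.142 ]
jar [ 0.619  -0.3331  0.042 ] p1 [ 0.7346 -0.3266  0.042 ] p2 [ 0.6069 -0.4431  0.042 ] slim [ 0.4215 -0.3028  0.075 ]
jar side cap top centre [ 0.6188 -0.3299  0.042 ] bottom front [ 0.6155 -0.3161  0.    ]
[array([0.598 , 0.0721, 0.    ]), array([0.4289, 0.0676, 0.    ])]
```

Squat amber jar confirmed at about (0.619,-0.332). The case centre is (0.517,-0.037) with yaw about 1.2°. Now moving above the handle.

```bash
R='' ; python3 -m jog '[[0,0,0.0884,0.0235,0.0377,0,-1],[0,0,0.0884,0.0235,0.0377,0,-1],[0,0,0.0884,0.0235,0.0377,0,-1],[0,0,0.0884,0.0235,0.0377,0,-1],[0,0,0.0884,0.0235,0.0377,0,-1]]'
python3 -m jog '[[0,0,0.0884,0.0235,0.0377,0,-1],[0,0,0.0884,0.0235,0.0377,0,-1],[0,0,0.0884,0.0235,0.0377,0,-1],[0,0,0.0884,0.0235,0.0377,0,-1],[0,0,0.0884,0.0235,0.0377,0,-1]]'
python3 -m jog '[[0,0,0.0884,0.0235,0.0377,0,-1],[0,0,0.0884,0.0235,0.0377,0,-1],[0,0,0.0884,0.0235,0.0377,0,-1],[0,0,0.0884,0.0235,0.0377,0,-1],[0,0,0.0884,0.0235,0.0377,0,-1]]'
python3 -m jog '[[0,0,0,0,0,-0.01,-1],[0,0,0,0,0,-0.01,-1],[0,0,0,0,0,-0.01,-1],[0,0,0,0,0,0,-1],[0,0,0,0,0,0,-1]]'
python3 - <<'E'
from h import *
s=monitor.sense();print(s['tcp_pos'],s['orientation'],s['joint_pos'])
E
```

```text
t: 0.72
tcp_pos: [0.2816, -0.4131, 0.2223]
orientation: [0.938, 0.347, 0.0, -0.0]
force: [0.4, 0.6, -0.1]
opening: 1.005
finger_force: 0.0
t: 1.35
tcp_pos: [0.3991, -0.2248, 0.2224]
orientation: [0.839, 0.544, -0.0, -0.0]
force: [0.9, 0.7, -0.0]
opening: 1.004
finger_force: 0.0
t: 1.98
tcp_pos: [0.5165, -0.0363, 0.2223]
orientation: [0.699, 0.715, -0.0, -0.0]
force: [0.5, -0.9, -0.0]
opening: 1.0
finger_force: 0.0
t: 2.6
tcp_pos: [0.516, -0.0384, 0.1926]
orientation: [0.7, 0.714, 0.0, 0.0]
force: [-0.2, -0.5, 0.0]
opening: 1.003
finger_force: 0.0
[ 0.51604912 -0.03839531  0.19258182] [7.00481854e-01 7.13670211e-01 1.44160738e-05 4.64848223e-05] [-2.90437653e-01  4.24878987e-01  1.73263880e+00 -2.14924106e-05
  9.83979189e-01 -3.09077177e-01]
```

```bash
python3 -m jog '[[0,0,0,0,0,-0.02,-1],[0,0,0,0,0,-0.02,-1],[0,0,0,0,0,-0.02,-1],[0,0,0,0,0,-0.0185,-1],[0,0,0,0,0,0,-1]]' 35
python3 -m jog '[[0,0,0,0,0,0,1],[0,0,0,0,0,0,1],[0,0,0,0,0,0,1],[0,0,0,0,0,0,1],[0,0,0,0,0,0,1]]'
python3 -m jog '[[0,0,0,0,0,0,1],[0,0,0,0,0,0,1],[0,0,0,0,0,0,1],[0,0,0,0,0,0,1],[0,0,0,0,0,0,1]]'
python3 - <<'E'
from h import *
t=np.linspace(0,1.92,21)
x=.1*(np.sin(t-1.047)+.866);z=.1*(np.cos(t-1.047)-.5)
y=np.radians(1.2)
for i in range(20): dx=x[i+1]-x[i]; print(i,round(dx*np.cos(y),4),round(dx*np.sin(y),4),round(z[i+1]-z[i],4))
E
```

```text
t: 3.22
tcp_pos: [0.5154, -0.0378, 0.1134]
orientation: [0.7, 0.714, -0.001, -0.001]
force: [0.7, 0.3, 0.0]
opening: 1.0
finger_force: 0.0
t: 3.85
tcp_pos: [0.5161, -0.0377, 0.1142]
orientation: [0.7, 0.714, 0.0, 0.0]
force: [0.2, 0.3, 0.3]
opening: 0.521
finger_force: 0.0
t: 4.47
tcp_pos: [0.5161, -0.0377, 0.114]
orientation: [0.7, 0.714, -0.0, -0.0]
force: [-0.6, 0.0, -1.1]
opening: 0.153
finger_force: 35.0
0 0.0052 0.0001 0.0081
1 0.0059 0.0001 0.0075
2 0.0066 0.0001 0.0069
3 0.0073 0.0002 0.0063
4 0.0078 0.0002 0.0055
5 0.0083 0.0002 0.0048
6 0.0087 0.0002 0.0039
7 0.0091 0.0002 0.0031
8 0.0093 0.0002 0.0022
9 0.0095 0.0002 0.0013
10 0.0096 0.0002 0.0004
11 0.0096 0.0002 -0.0005
12 0.0095 0.0002 -0.0015
13 0.0093 0.0002 -0.0024
14 0.009 0.0002 -0.0032
15 0.0087 0.0002 -0.0041
16 0.0082 0.0002 -0.0049
17 0.0077 0.0002 -0.0057
18 0.0072 0.0001 -0.0064
19 0.0065 0.0001 -0.007
```

```bash
python3 -m jog '[[0,0,0,0.0052,0.0001,0.0081,1],[0,0,0,0.0059,0.0001,0.0075,1],[0,0,0,0.0066,0.0001,0.0069,1],[0,0,0,0.0073,0.0002,0.0063,1],[0,0,0,0.0078,0.0002,0.0055,1]]'
```

```text
t: 5.1
tcp_pos: [0.5492, -0.0371, 0.1487]
orientation: [0.7, 0.714, -0.0, -0.0]
force: [0.4, -3.3, -7.3]
opening: 0.155
finger_force: 35.0
```

```bash
python3 -m jog '[[0,0,0,0.0083,0.0002,0.0048,1],[0,0,0,0.0087,0.0002,0.0039,1],[0,0,0,0.0091,0.0002,0.0031,1],[0,0,0,0.0093,0.0002,0.0022,1],[0,0,0,0.0095,0.0002,0.0013,1]]'
python3 -m jog '[[0,0,0,0.0096,0.0002,0.0004,1],[0,0,0,0.0096,0.0002,-0.0005,1],[0,0,0,0.0095,0.0002,-0.0015,1],[0,0,0,0.0093,0.0002,-0.0024,1],[0,0,0,0.009,0.0002,-0.0032,1]]'
python3 -m jog '[[0,0,0,0.0087,0.0002,-0.0041,1],[0,0,0,0.0082,0.0002,-0.0049,1],[0,0,0,0.0077,0.0002,-0.0057,1],[0,0,0,0.0072,0.0001,-0.0064,1],[0,0,0,0.0065,0.0001,-0.007,1]]'
python3 -m jog '[[0,0,0,0,0,0,1],[0,0,0,0,0,0,1],[0,0,0,0,0,0,1],[0,0,0,0,0,0,1],[0,0,0,0,0,0,1]]'
```

```text
t: 5.72
tcp_pos: [0.5944, -0.0362, 0.1638]
orientation: [0.7, 0.714, -0.0, 0.0]
force: [-0.2, -3.1, -6.3]
opening: 0.153
finger_force: 35.0
t: 6.35
tcp_pos: [0.6415, -0.0353, 0.1563]
orientation: [0.7, 0.714, -0.0, 0.0]
force: [0.1, -4.9, -3.0]
opening: 0.155
finger_force: 35.0
t: 6.98
tcp_pos: [0.6795, -0.0345, 0.1279]
orientation: [0.7, 0.714, -0.0, 0.0]
force: [-7.7, -4.9, 15.0]
opening: 0.154
finger_force: 35.0
t: 7.6
tcp_pos: [0.6793, -0.0346, 0.1284]
orientation: [0.7, 0.714, -0.0, 0.0]
force: [-0.6, -5.0, -2.1]
opening: 0.154
finger_force: 35.0
```

```bash
python3 -m jog '[[0,0,0,0,0,0,-1],[0,0,0,0,0,0,-1],[0,0,0,0,0,0,-1],[0,0,0,0,0,0,-1],[0,0,0,0,0,0,-1]]'
python3 -m jog '[[0,0,0,0,0,0.02,-1],[0,0,0,0,0,0.02,-1],[0,0,0,0,0,0.03,-1],[0,0,0,0,0,0.03,-1],[0,0,0,0,0,0,-1]]'
python3 -m jog '[[0,0,-0.157,-0.006,-0.0297,0,-1],[0,0,-0.157,-0.006,-0.0297,0,-1],[0,0,-0.157,-0.006,-0.0297,0,-1],[0,0,-0.157,-0.006,-0.0297,0,-1],[0,0,-0.157,-0.006,-0.0297,0,-1]]'
python3 -m jog '[[0,0,-0.157,-0.006,-0.0297,-0.01,-1],[0,0,-0.157,-0.006,-0.0297,-0.01,-1],[0,0,-0.157,-0.006,-0.0297,-0.01,-1],[0,0,-0.157,-0.006,-0.0297,-0.01,-1],[0,0,-0.157,-0.006,-0.0297,-0.01,-1]]'
python3 -m jog '[[0,0,0,0,0,-0.02,-1],[0,0,0,0,0,-0.02,-1],[0,0,0,0,0,0,-1],[0,0,0,0,0,0,-1],[0,0,0,0,0,0,-1]]'
python3 - <<'E'
from h import *
s=grab('side','side1.png');t=grab('top','top1.png')
a=cv2.resize(s['img'][120:290,260:420],None,fx=3,fy=3);b=cv2.resize(t['img'][110:280,250:400+60],None,fx=2,fy=2)
b=cv2.copyMakeBorder(b,0,a.shape[0]-b.shape[0],0,0,0)
b=b[:,:320] if 0 else cv2.resize(b,(315,b.shape[0]*315//b.shape[1])); b=cv2.copyMakeBorder(b,0,a.shape[0]-b.shape[0],0,0,0)
cv2.imwrite('pics/c3.png',np.hstack([a,b])[:,:,::-1]);print(monitor.sense()['joint_pos'])
E
```

```text
t: 8.22
tcp_pos: [0.6792, -0.034, 0.1284]
orientation: [0.7, 0.714, 0.0, -0.0]
force: [-0.6, 0.6, 0.8]
opening: 0.639
finger_force: 0.0
t: 8.85
tcp_pos: [0.681, -0.0345, 0.2315]
orientation: [0.7, 0.714, 0.002, 0.003]
force: [0.3, -0.2, -0.2]
opening: 0.994
finger_force: 0.0
t: 9.48
tcp_pos: [0.648, -0.1832, 0.2265]
orientation: [0.921, 0.39, -0.001, -0.001]
force: [0.4, -0.3, -0.4]
opening: 1.0
finger_force: 0.0
t: 10.1
tcp_pos: [0.618, -0.3315, 0.1761]
orientation: [1.0, 0.008, -0.001, -0.001]
force: [0.4, 0.2, -0.4]
opening: 1.003
finger_force: 0.0
t: 10.72
tcp_pos: [0.6199, -0.3312, 0.1394]
orientation: [1.0, 0.011, 0.001, 0.001]
force: [-0.7, -1.0, 0.0]
opening: 1.0
finger_force: 0.0
[-6.49497152e-01  7.21246026e-01  1.29243389e+00 -2.00990861e-05
  1.12614564e+00  9.00033893e-01]
```

View pics/c3.png

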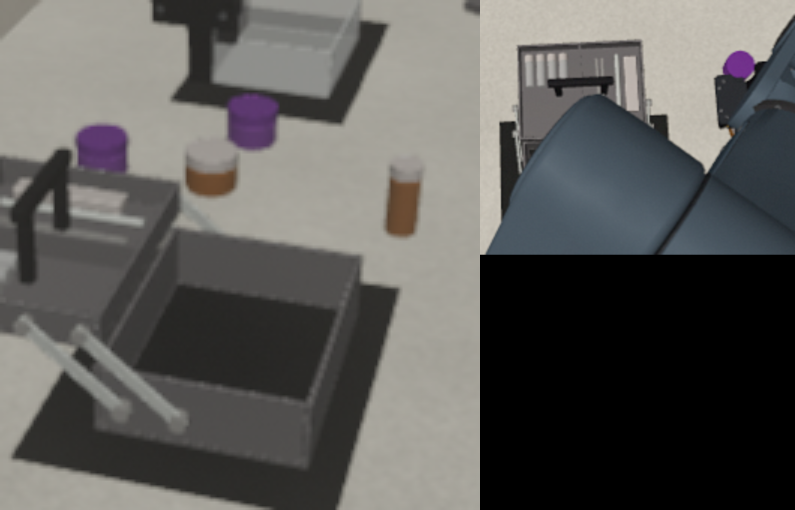

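The tray is fully back and the compartment is empty. The squat jar still stands where it was. Descending to grasp it.

```bash
python3 -m jog '[[0,0,0,0,0,-0.03,-1],[0,0,0,0,0,-0.03,-1],[0,0,0,0,0,-0.03,-1],[0,0,0,0,0,-0.02,-1],[0,0,0,0,0,-0.0195,-1]]' 20
python3 -m jog '[[0,0,0,0,0,0,-1],[0,0,0,0,0,0,0],[0,0,0,0,0,0,1],[0,0,0,0,0,0,1],[0,0,0,0,0,0,1]]'
python3 -m jog '[[0,0,0,0,0,0,1],[0,0,0,0,0,0,1],[0,0,0,0,0,0,1],[0,0,0,0,0,0,1],[0,0,0,0,0,0,1]]'
```

```text
t: 11.45
tcp_pos: [0.6197, -0.3315, 0.0086]
orientation: [1.0, 0.01, 0.001, 0.0]
force: [-0.4, 0.2, -0.1]
opening: 0.998
finger_force: 0.0
t: 12.08
tcp_pos: [0.6194, -0.3316, 0.0095]
orientation: [1.0, 0.01, 0.0, 0.0]
force: [0.3, -1.1, -0.0]
opening: 0.633
finger_force: 0.5
t: 12.7
tcp_pos: [0.6194, -0.3316, 0.0094]
orientation: [1.0, 0.01, 0.0, 0.0]
force: [-0.4, -0.4, 5.0]
opening: 0.615
finger_force: 20.0
```

```bash
python3 -m jog '[[0,0,0,0,0,0.015,1],[0,0,0,0,0,0.03,1],[0,0,0,0,0,0.035,1],[0,0,0,0,0,0.04,1],[0,0,0,0,0,0.03,1]]'
python3 -m jog '[[0,0,0,-0.0114,0.02,0,1],[0,0,0,-0.0114,0.0305,0,1],[0,0,0,-0.0114,0.0305,0,1],[0,0,0,-0.0114,0.0305,0,1],[0,0,0,-0.0114,0.0305,0,1]]'
python3 -m jog '[[0,0,0,-0.0114,0.0305,0,1],[0,0,0,-0.0114,0.0305,0,1],[0,0,0,-0.0114,0.0305,0,1],[0,0,0,-0.0114,0.0305,0,1],[0,0,0,-0.0114,0.0305,0,1]]'
python3 -m jog '[[0,0,0,0,0,-0.03,1],[0,0,0,0,0,-0.03,1],[0,0,0,0,0,0,1],[0,0,0,0,0,0,1],[0,0,0,0,0,0,1]]'
python3 - <<'E'
from h import *
s=grab('side','side2.png')
cv2.imwrite('pics/c4.png',cv2.resize(s['img'][120:290,220:420],None,fx=3,fy=3)[:,:,::-1])
E
```

```text
t: 13.32
tcp_pos: [0.6191, -0.3307, 0.1605]
orientation: [1.0, 0.01, 0.0, -0.0]
force: [0.9, 0.1, -1.3]
opening: 0.619
finger_force: 20.0
t: 13.95
tcp_pos: [0.5611, -0.1875, 0.1587]
orientation: [1.0, 0.01, -0.001, -0.001]
force: [0.6, 0.2, -1.0]
opening: 0.614
finger_force: 20.0
t: 14.58
tcp_pos: [0.5041, -0.0353, 0.1589]
orientation: [1.0, 0.01, -0.0, -0.0]
force: [0.6, -0.4, -1.1]
opening: 0.613
finger_force: 20.0
t: 15.2
tcp_pos: [0.506, -0.037, 0.1]
orientation: [1.0, 0.01, 0.001, 0.0]
force: [0.5, 0.2, -1.7]
opening: 0.613
finger_force: 20.0
```

View pics/c4.png

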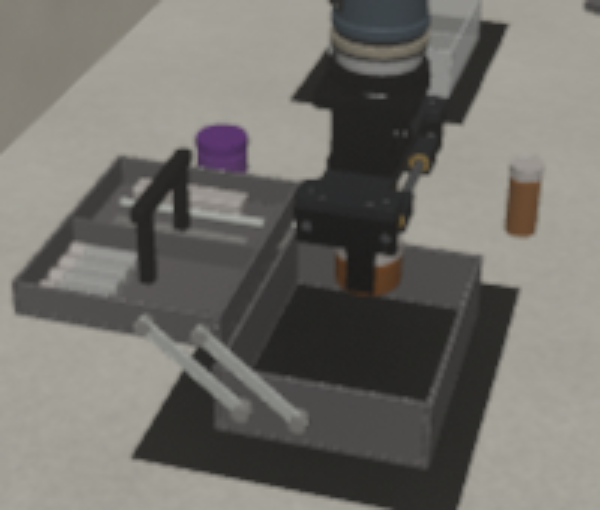

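Jar is held upright over the compartment, clear of the tray. Lowering.

```bash
python3 -m jog '[[0,0,0,0,0,-0.02,1],[0,0,0,0,0,-0.02,1],[0,0,0,0,0,-0.02,1],[0,0,0,0,0,-0.015,1],[0,0,0,0,0,-0.005,1]]'
python3 -m jog '[[0,0,0,0,0,-0.002,1],[0,0,0,0,0,-0.002,1],[0,0,0,0,0,-0.001,1],[0,0,0,0,0,0,1],[0,0,0,0,0,0,1]]'
```

```text
t: 15.88
tcp_pos: [0.505, -0.0367, 0.0184]
orientation: [1.0, 0.01, -0.0, -0.0]
force: [0.4, 0.2, -1.0]
opening: 0.614
finger_force: 20.0
t: 16.5
tcp_pos: [0.5054, -0.0367, 0.0144]
orientation: [1.0, 0.01, 0.0, 0.0]
force: [-0.1, 0.1, 4.3]
opening: 0.618
finger_force: 20.0
```

```bash
python3 -m jog '[[0,0,0,0,0,0,0],[0,0,0,0,0,0,-1],[0,0,0,0,0,0,-1],[0,0,0,0,0,0,-1],[0,0,0,0,0,0,-1]]'
python3 -m jog '[[0,0,0,0,0,0,-1],[0,0,0,0,0,0,-1],[0,0,0,0,0,0,-1],[0,0,0,0,0,0.01,-1],[0,0,0,0,0,0.02,-1]]'
python3 -m jog '[[0,0,0,0,0,0.035,-1],[0,0,0,0,0,0.035,-1],[0,0,0,0,0,0.035,-1],[0,0,0,0,0,0.035,-1],[0,0,0,0,0,0.035,-1]]'
python3 -m jog '[[0,0,0.157,0.0174,0,0,-1],[0,0,0.157,0.0174,0,0,-1],[0,0,0.157,0.0174,0,0,-1],[0,0,0.157,0.0174,0,0,-1],[0,0,0.157,0.0174,0,0,-1]]'
python3 -m jog '[[0,0,0.157,0.0174,0.0005,0,-1],[0,0,0.157,0.0174,0.0005,0,-1],[0,0,0.157,0.0174,0.0005,0,-1],[0,0,0.157,0.0174,0.0005,0,-1],[0,0,0.157,0.0174,0,0,-1]]'
python3 - <<'E'
from h import *
s=grab('side','side3.png')
cv2.imwrite('pics/c5.png',cv2.resize(s['img'][120:290,220:420],None,fx=3,fy=3)[:,:,::-1])
E
```

```text
t: 17.12
tcp_pos: [0.505, -0.0367, 0.0137]
orientation: [1.0, 0.01, -0.0, -0.0]
force: [0.5, 0.1, 1.0]
opening: 0.964
finger_force: 0.0
t: 17.75
tcp_pos: [0.5046, -0.0366, 0.0441]
orientation: [1.0, 0.01, -0.001, -0.0]
force: [0.3, -0.5, 0.8]
opening: 0.999
finger_force: 0.0
t: 18.38
tcp_pos: [0.5047, -0.0366, 0.2207]
orientation: [1.0, 0.01, 0.0, 0.0]
force: [-0.2, -1.0, -0.0]
opening: 1.003
finger_force: 0.0
t: 19.0
tcp_pos: [0.5922, -0.0365, 0.2195]
orientation: [0.919, 0.394, 0.0, 0.0]
force: [1.0, 0.3, -0.1]
opening: 1.002
finger_force: 0.0
t: 19.62
tcp_pos: [0.6792, -0.0345, 0.2194]
orientation: [0.698, 0.716, -0.0, -0.0]
force: [0.9, -0.4, 0.4]
opening: 1.001
finger_force: 0.0
```

View pics/c5.png

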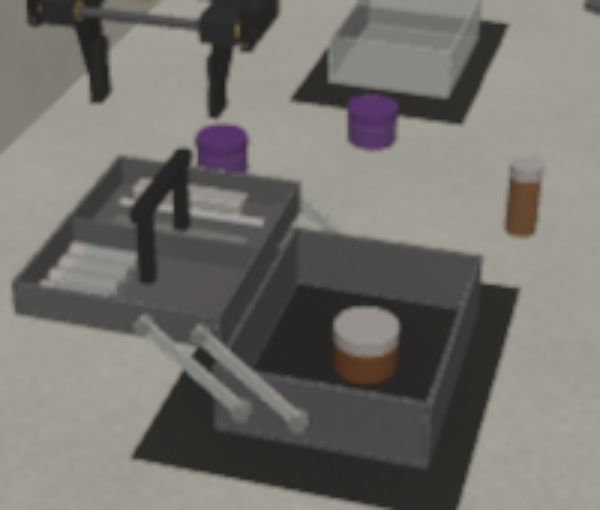

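The jar stands upright in the compartment and the tray is still fully open. Re-gripping the handle.

```bash
python3 -m jog '[[0,0,0,0,0,-0.025,-1],[0,0,0,0,0,-0.025,-1],[0,0,0,0,0,-0.025,-1],[0,0,0,0,0,-0.0165,-1],[0,0,0,0,0,0,-1]]' 35
python3 -m jog '[[0,0,0,0,0,0,1],[0,0,0,0,0,0,1],[0,0,0,0,0,0,1],[0,0,0,0,0,0,1],[0,0,0,0,0,0,1]]'
python3 -m jog '[[0,0,0,0,0,0,1],[0,0,0,0,0,0,1],[0,0,0,0,0,0,1],[0,0,0,0,0,0,1],[0,0,0,0,0,0,1]]'
python3 -m jog '[[0,0,0,-0.0065,-0.0001,0.007,1],[0,0,0,-0.0072,-0.0001,0.0064,1],[0,0,0,-0.0077,-0.0002,0.0057,1],[0,0,0,-0.0082,-0.0002,0.0049,1],[0,0,0,-0.0087,-0.0002,0.0041,1]]'
```

```text
t: 20.3
tcp_pos: [0.6779, -0.0345, 0.1262]
orientation: [0.7, 0.714, -0.001, -0.001]
force: [0.1, 0.4, 1.2]
opening: 0.998
finger_force: 0.0
t: 20.92
tcp_pos: [0.6791, -0.0347, 0.1275]
orientation: [0.7, 0.714, 0.0, 0.0]
force: [0.9, 0.5, 0.0]
opening: 0.517
finger_force: 0.0
t: 21.55
tcp_pos: [0.6793, -0.0347, 0.1273]
orientation: [0.7, 0.714, 0.0, 0.0]
force: [0.8, -0.2, -0.8]
opening: 0.158
finger_force: 35.0
t: 22.18
tcp_pos: [0.6399, -0.0354, 0.1559]
orientation: [0.7, 0.714, -0.0, -0.0]
force: [0.9, -0.3, -3.0]
opening: 0.156
finger_force: 35.0
```

```bash
python3 -m jog '[[0,0,0,-0.009,-0.0002,0.0032,1],[0,0,0,-0.0093,-0.0002,0.0024,1],[0,0,0,-0.0095,-0.0002,0.0015,1],[0,0,0,-0.0096,-0.0002,0.0005,1],[0,0,0,-0.0096,-0.0002,-0.0004,1]]'
python3 -m jog '[[0,0,0,-0.0095,-0.0002,-0.0013,1],[0,0,0,-0.0093,-0.0002,-0.0022,1],[0,0,0,-0.0091,-0.0002,-0.0031,1],[0,0,0,-0.0087,-0.0002,-0.0039,1],[0,0,0,-0.0083,-0.0002,-0.0048,1]]'
python3 -m jog '[[0,0,0,-0.0078,-0.0002,-0.0055,1],[0,0,0,-0.0073,-0.0002,-0.0063,1],[0,0,0,-0.0066,-0.0001,-0.0069,1],[0,0,0,-0.0059,-0.0001,-0.0075,1],[0,0,0,-0.0052,-0.0001,-0.0081,1]]'
python3 -m jog '[[0,0,0,0,0,-0.001,1],[0,0,0,0,0,-0.001,1],[0,0,0,0,0,0,1],[0,0,0,0,0,0,1],[0,0,0,0,0,0,1]]'
```

```text
t: 22.8
tcp_pos: [0.593, -0.0363, 0.1626]
orientation: [0.7, 0.714, 0.0, -0.0]
force: [0.8, 0.5, -3.7]
opening: 0.157
finger_force: 35.0
t: 23.42
tcp_pos: [0.5482, -0.0372, 0.1469]
orientation: [0.7, 0.714, 0.0, -0.0]
force: [2.8, 2.7, -4.4]
opening: 0.154
finger_force: 35.0
t: 24.05
tcp_pos: [0.5159, -0.0378, 0.1126]
orientation: [0.7, 0.714, 0.0, -0.0]
force: [4.6, 6.3, 11.8]
opening: 0.153
finger_force: 35.0
t: 24.68
tcp_pos: [0.5161, -0.0378, 0.1127]
orientation: [0.7, 0.714, 0.0, 0.0]
force: [-2.1, 6.1, 10.0]
opening: 0.156
finger_force: 35.0
```

Shut, with the stop pressing back at 10 N. Releasing, backing off and checking.

```bash
python3 -m jog '[[0,0,0,0,0,0,-1],[0,0,0,0,0,0,-1],[0,0,0,0,0,0,-1],[0,0,0,0,0,0,-1],[0,0,0,0,0,0,-1]]'
python3 -m jog '[[0,0,0,0,0,0,-1],[0,0,0,0,0,0.02,-1],[0,0,0,0,0,0.03,-1],[0,0,0,0,0,0.04,-1],[0,0,0,0,0,0.05,-1]]'
python3 -m jog '[[0,0,0,0,0,0.05,-1],[0,0,0,0,0,0.05,-1],[0,0,0,0,0,0,-1],[0,0,0,0,0,0,-1],[0,0,0,0,0,0,-1]]'
python3 - <<'E'
from h import *
s=grab('side','side4.png'); a=s['img'][120:290,220:420]; b=cv2.imread('pics/side0.png')[120:290,220:420,::-1]
cv2.imwrite('pics/c6.png',cv2.resize(np.hstack([b,a]),None,fx=2,fy=2)[:,:,::-1])
E
```

```text
t: 25.3
tcp_pos: [0.516, -0.0383, 0.1109]
orientation: [0.7, 0.714, -0.0, -0.0]
force: [-0.5, -0.3, -0.1]
opening: 0.635
finger_force: 0.0
t: 25.92
tcp_pos: [0.5153, -0.038, 0.2515]
orientation: [0.7, 0.714, -0.001, -0.001]
force: [1.2, -0.2, -0.7]
opening: 0.996
finger_force: 0.0
t: 26.55
tcp_pos: [0.515, -0.0379, 0.3492]
orientation: [0.7, 0.714, -0.001, -0.002]
force: [1.4, -1.0, -0.9]
opening: 0.999
finger_force: 0.0
```

View pics/c6.png

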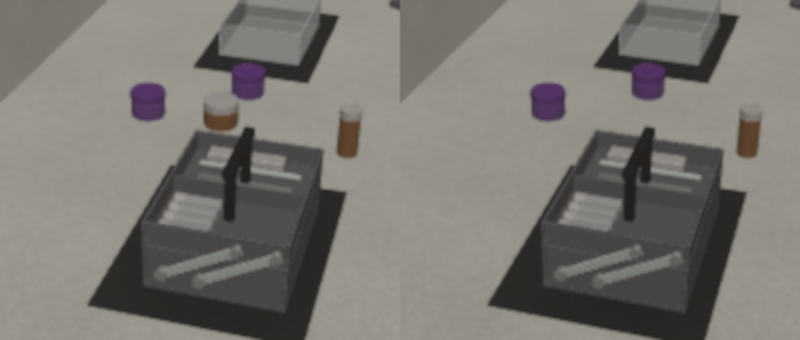

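The case looks the same as in the starting picture, fully shut, and the jar is inside. The bystanders haven't moved.

```bash
python3 -c "
from bench import ctrl
print(ctrl.job_done())"
```

```text
the job is handed in; nothing more can be done
None
```

I handed the job in at about 27 s of the 72 s allowed: the tray was swung fully back, the squat jar was stood upright in the compartment, and the case was closed and looks fully shut; I haven't seen the judge's verdict.

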